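# Unload a drill jig

## Task

The bar in the drill jig has been drilled: unload it. Lift the bush plate by its handle straight up off its two locating pins, keeping it level so that it does not cock and jam or shift the jig base, and set it down gently, handle up, flat on the cork mat with no part of it overhanging; then take the drilled bar out of the jig and lay it gently, flat on the floor of the parts tray beside the finished one. Leave the jig base, the finished bar and the hand tools where they are.

Things in the scene. Friction and masses are not known exactly. Their poses are not given: they have to be found in the camera images.
- jig_base: Drill jig's base: loose dark steel slab 224 x 110 x 20 mm, 4.3 kg, on the bench; origin at the centre of its underside, x along its length, z up. At x = -76 and +76 mm, y = 0, stand vertical locating pins (diameter 14 mm, tops 105 mm above the bench) on 22 mm collars that rise to 60 mm. Three 8 mm stop pins, 42 mm high, at (-36, -23.5), (36, -23.5), (-60.5, 0) mm locate the drilled bar.
- plate_center (a point): Centre (half-way up) of the bush plate: loose aluminium plate 184 x 90 x 16 mm, about 0.7 kg; x along its length, y along its handle, z up. It rests on the collars (underside 60 mm above the bench); the two pins pass through its holes at x = -76 and +76 mm with 1.5 mm play in diameter. Its underside must rise 45 mm to be free of them. Two drill bushes stand 4 mm proud of its top at x = -30, +30.
- plate_handle (a point): Centre of the grip bar of the black bow handle on the bush plate, 61 mm above the plate's centre and right over it (130 mm above the bench at the start). The bar runs along the plate's y, 14 mm wide (along x) and 14 mm high, 58 mm clear between the two legs, with 46 mm free space under it.
- plate_corner0 (a point): corner of the bush plate's underside at its own x +92, y +45 mm, z axis up
- plate_corner1 (a point): corner of the bush plate's underside at its own x +92, y -45 mm, z axis up
- plate_corner2 (a point): corner of the bush plate's underside at its own x -92, y -45 mm, z axis up
- plate_corner3 (a point): corner of the bush plate's underside at its own x -92, y +45 mm, z axis up
- part_center (a point): Centre (half-way up) of the drilled bar: loose steel bar 110 x 36 x 22 mm, about 0.6 kg, with two 9.5 mm through holes; x along its length, y across it (36 mm), z up. At the start it lies under the bush plate on two low cross strips, centred on the jig base and parallel to it, its centre 43 mm above the bench and its underside 12 mm above the base slab; it lifts straight up.
- laying_mat: Cork mat 260 x 190 x 6 mm lying fixed on the bench, to the left or right of the jig; origin at the centre of its underside, x along its length, top at z = 6 mm.
- parts_tray: Open green sheet-steel parts tray 240 x 190 mm, walls 40 mm high and 3 mm thick, fixed on the bench on the side of the jig opposite to the mat; origin at the centre of its underside, x along its length, inner floor at z = 3 mm. The finished bar lies in it near its -y wall, so the +y half is free.
- finished_part: Finished bar, equal to the drilled one (110 x 36 x 22 mm), lying flat in the tray at about y = -55 mm of the tray, along the tray's x; origin at the centre of its underside.
- file: Flat file with wooden handle, 315 mm long, lying on the bench on the right; bystander. Origin near its middle on the bench, x towards the tip.
- hammer: Hammer with wooden handle, 260 mm long, lying on the bench beyond the jig; bystander. Origin at its middle on the bench, x towards the head.
- try_square: Steel try square, stock 130 mm, blade 170 mm, lying on the bench beyond the jig to the left; bystander. Origin under the middle of the stock, x along the stock, blade along y.
Not all that is in view belongs to the job. Of the things shaped like the part that bears plate_center, the aluminium one is meant.

How it is judged:
On the way, in this order (a step that is already met when the one before it is completed fails the run):
1. the bush plate is lifted level clear above its locating pins (z of plate_center in the frame of jig_base above 0.118 m and angle between plate_center's own z axis and vertical below 0.1 rad), for 0.1 s.
2. the bush plate lies flat and wholly on the mat, let go (z of plate_center in the frame of laying_mat below 0.017 m and angle between plate_center's own z axis and vertical below 0.05 rad and x of plate_corner0 in the frame of laying_mat between -0.132 and 0.132 m and y of plate_corner0 in the frame of laying_mat between -0.097 and 0.097 m and x of plate_corner1 in the frame of laying_mat between -0.132 and 0.132 m and y of plate_corner1 in the frame of laying_mat between -0.097 and 0.097 m and x of plate_corner2 in the frame of laying_mat between -0.132 and 0.132 m and y of plate_corner2 in the frame of laying_mat between -0.097 and 0.097 m and x of plate_corner3 in the frame of laying_mat between -0.132 and 0.132 m and y of plate_corner3 in the frame of laying_mat between -0.097 and 0.097 m and linear speed of bush_plate below 0.02 m/s and angular speed of bush_plate below 0.1 rad/s and contact force between the fingers and bush_plate below 0.1 N), for 0.2 s.
At the end, for the whole second after the job is handed in: The bush plate lies flat (within 3 degrees), handle up, on the mat with all four corners on it (2 mm over its edge allowed); the drilled bar lies flat on the floor of the tray; both released and at rest; the jig base within 12 mm of where it stood (z of plate_center in the frame of laying_mat below 0.017 m and angle between plate_center's own z axis and vertical below 0.05 rad and x of plate_corner0 in the frame of laying_mat between -0.132 and 0.132 m and y of plate_corner0 in the frame of laying_mat between -0.097 and 0.097 m and x of plate_corner1 in the frame of laying_mat between -0.132 and 0.132 m and y of plate_corner1 in the frame of laying_mat between -0.097 and 0.097 m and x of plate_corner2 in the frame of laying_mat between -0.132 and 0.132 m and y of plate_corner2 in the frame of laying_mat between -0.097 and 0.097 m and x of plate_corner3 in the frame of laying_mat between -0.132 and 0.132 m and y of plate_corner3 in the frame of laying_mat between -0.097 and 0.097 m and linear speed of each of bush_plate, drilled_part below 0.02 m/s and angular speed of each of bush_plate, drilled_part below 0.1 rad/s and z of part_center in the frame of parts_tray below 0.018 m and angle between part_center's own z axis and vertical below 0.06 rad and x of part_center in the frame of parts_tray between -0.12 and 0.12 m and y of part_center in the frame of parts_tray between -0.095 and 0.095 m and distance of jig_base from where it was at the start of the episode below 0.012 m); the robot touches nothing.
It fails at once if the bush plate is cocked by more than 4 degrees while still on its pins (angle between plate_center's own z axis and vertical above 0.07 rad and z of plate_center in the frame of jig_base below 0.111 m and horizontal distance between plate_center and jig_base below 0.05 m).
It fails at once if the jig base is shifted by more than 12 mm or tipped (distance of jig_base from where it was at the start of the episode above 0.012 m or angle between jig_base's own z axis and vertical above 0.05 rad).
It fails at once if the bush plate or the drilled bar is dropped (falls free for more than about 13 mm) ((linear speed of bush_plate above 0.5 m/s and contact force between the fingers and bush_plate below 0.3 N) or (linear speed of drilled_part above 0.5 m/s and contact force between the fingers and drilled_part below 0.3 N)).
It fails at once if the finished bar in the tray is shifted by more than 20 mm (distance of finished_part from where it was at the start of the episode above 0.02 m).
It fails at once if a hand tool is shifted by more than 30 mm (distance of any of file, hammer, try_square from where it was at the start of the episode above 0.03 m).
It also fails if it takes over 72 s, if anything falls off the work surface, if the arm or the gripper's body presses on something with over 40 N, if the wrist force passes 120 N, or if a joint passes its speed limit or range.

## Robot

A 6-joint arm with a two-finger parallel gripper is mounted at the origin on the work surface. World frame = base frame: x ahead of the robot, y to its left, z up, the work surface at z = 0. Lengths are in m, angles in rad, forces in N, time in s.
With the tool pointing down it reaches from about 0.275 to 0.725 m from the base axis. Payload 5.6 kg.
Tool frame: the origin (TCP) lies at the very end of the fingers, on their centre line; the grasp point (between the pads) lies 19 mm behind it (ctrl.hold_point_z is the z of the grasp point in the tool frame, in m); z points along the fingers, y is the direction in which the jaws open and shut (so a half turn about z gives the same grasp; the last joint's range is limited). The gripper opens to 85 mm and grips with 20 to 120 N. Pads are 22 mm wide; open, the fingers measure 114 mm over their backs; the gripper's body (76 mm by 85 mm) begins 54 mm behind the grasp point. The pads swing forward as they close: fully open they stand 13 mm farther back than shut.
Start: joints at [-0.818, 0.255, 0.108, 0, -1.424, -0.285], TCP at [0.248, -0.491, 0.231] pointing down, gripper open.
Joint ranges: [-2.95, 2.95], [-1.21, 1.97], [-1.09, 1.5], [-2.87, 1.71], [-2.94, -0.07], [-3.05, 3.05]. Speed limits (rad/s): [2.57, 2.57, 3.14, 3.14, 3.14, 3.14].

## Interface

Orientations are given as a 3x3 rotation matrix whose columns are the frame's x, y, z axes.
In Python, from workcell import read_state, vision, job, cut_out, ctrl gives the robot as it stands. The module is installed in compiled form; this text tells all that it offers.
- The arm moves only by the tool jog_arm, never from a script. Its argument "motion" is a list of rows, each a list of 2 entries, a list of its own where there are three numbers: the shift along the tool's x, y, z in m, then the turn, a rotation vector about the tool's x, y, z in degrees. A call has 1 to 12 rows; each row shifts and turns the commanded pose from where the row before left it, along the tool's axes as they then stand; what a row does not reach is not made up. A row lasts 1/12 s, in which the tool goes at most 41.7 mm and 7.16 degrees, less where a joint would pass 70% of its speed; a pose out of reach is approached as far as the arm can. A call with a gripper value outside its range is refused whole. "hand" is the closure, from 0 (fully open) to 1 (shut), set as the call begins (left out, the last holds). The fingers move at their own pace and stop on an object; "newtons" is the grip in N (left out, the last holds). Time passes only in rows, so rows that do not move let the fingers close. It gives the time, the measured TCP pose, the force and the opening at its end, in the units of the state.
- read_state(): the state, without advancing time (a new reading comes with each control period).
- vision.grab_frame(name): name is "scene" or "top" or "wrist"; returns (picture, depth): 420x560x3 uint8, red, green, blue; 420x560 float32, m along the optical axis (not along the pixel's ray), 0 where there is no reading.
- vision.camera_params(name): a dict with "K" (3x3 intrinsics, pixels), "world_from_camera" (4x4, takes a point from camera to world coordinates); the wrist camera has in their place "T_tool_cam" (4x4, takes a point from camera to tool coordinates, whose origin is the TCP and whose axes are the flange's). Camera axes: x right, y down, z forward; pixel columns grow to the right and rows downward; lengths in m; the calibration is good to about 2 mm. The wrist camera is an equidistant fisheye: a pixel r from the principal point sees the ray r / f radians off the axis. A picture is of the moment at which its call begins: read the wrist's pose just before it. camera_params takes no time and is no camera call.
- job.sign_off(): hands the job in, once; it reports no verdict.
Trained networks look in the newest picture that a camera, given by its name, has taken for a name from the list of things; names that differ only in an ending like _2 or _b are one class to them, and where a whole thing is asked for, a point or a joint stands for the part that bears it (a point fixed in the world has none). Each returns a list of dicts, best first, with "confidence" (0 to 1); they miss things now and then, are a little off and sometimes report something else, mostly with a low value. They report only what shows in the picture. A call takes as long as a camera call. They do not tell look-alikes from the thing itself.
- cut_out(camera, thing): "mask" (420x560 bool, what is visible of it) and "box" ([left, top, right, bottom] in pixels, round what is visible of it).
The state is a dict: "time_s": time; "joint_pos": joint angles; "joint_velocities": joint speeds; "effort": joint torques, N m; "tcp_pos": TCP position; "ee_rot": TCP orientation; "wrist_force": force on the tool from outside, world axes, zero at the start; "torque": the same for the moment, N m; "finger_gap": finger opening in m.
Only numpy, scipy, OpenCV 4.12 (cv2) and the standard library are available. Lean on these libraries where they do the work, as an engineer would, in place of code of your own. Each camera call takes 0.05 s, during which the arm holds its last target.

## Working session

There is one attempt and no reset: what is moved stays moved. The work goes in short steps, Python scripts to look and compute and a tool call to move; the robot and the scene stay as the last step left them, time stands still between calls to the robot, and variables do not carry over. Pictures are saved under pics/ and viewed, and the job is handed in when it is done.

Besides the shell and the picture viewer there is one more tool, called after ">>>" as a command line: name --argument value ..., lists and objects as JSON in quotes. jog_arm: Moves the arm, as the interface text tells. Its arguments: {"type":"object","properties":{"motion":{"type":"array","items":{"type":"array"}},"hand":{"type":"number"},"newtons":{"type":"number"}},"required":["motion"]}

```bash
mkdir -p pics; cat > h.py <<'E'
import numpy as np, cv2
from workcell import read_state, vision, job, cut_out, ctrl
def save(n,p): cv2.imwrite(f'pics/{n}.png',p[:,:,::-1])
E
python3 - <<'E'
from h import *
for c in ['scene','top']:
    p,d=vision.grab_frame(c); save(c+'0',p); np.savez(c+'0.npz',p=p,d=d)
    k=vision.camera_params(c); print(c,k['K'].round(1).tolist(),k['world_from_camera'].round(3).tolist())
s=read_state(); print(s['time_s'],s['tcp_pos'],s['ee_rot'],s['finger_gap'],ctrl.hold_point_z)
print(vision.camera_params('wrist'))
E
```

```text
scene [[502.5, 0.0, 277.7], [0.0, 502.5, 200.1], [0.0, 0.0, 1.0]] [[-0.616, 0.561, -0.553, 1.448], [0.787, 0.435, -0.437, 0.712], [-0.004, -0.704, -0.71, 1.288], [0.0, 0.0, 0.0, 1.0]]
top [[542.0, 0.0, 271.6], [0.0, 542.0, 216.3], [0.0, 0.0, 1.0]] [[-0.029, -0.986, 0.163, 0.192], [-1.0, 0.028, -0.007, -0.025], [0.002, -0.163, -0.987, 1.952], [0.0, 0.0, 0.0, 1.0]]
0.1 [ 0.24782306 -0.49050389  0.2304953 ] [[-8.92585196e-01 -4.50877912e-01 -8.81544494e-04]
 [-4.50878757e-01  8.92583997e-01  1.46798160e-03]
 [ 1.24972030e-04  1.70776833e-03 -9.99998534e-01]] 0.08523768632607759 -0.0187
{'K': array([[325.1922621 ,   0.        , 280.51399664],
       [  0.        , 325.1922621 , 213.77374676],
       [  0.        ,   0.        ,   1.        ]]), 'T_tool_cam': array([[-7.40458416e-04, -9.54495082e-01, -2.98225735e-01,
         7.60698956e-02],
       [ 9.99999624e-01, -8.41066900e-04,  2.09023150e-04,
         9.58120637e-05],
       [-4.50339364e-04, -2.98225469e-01,  9.54495347e-01,
        -1.42915472e-01],
       [ 0.00000000e+00,  0.00000000e+00,  0.00000000e+00,
         1.00000000e+00]])}
```

View pics/scene0.png

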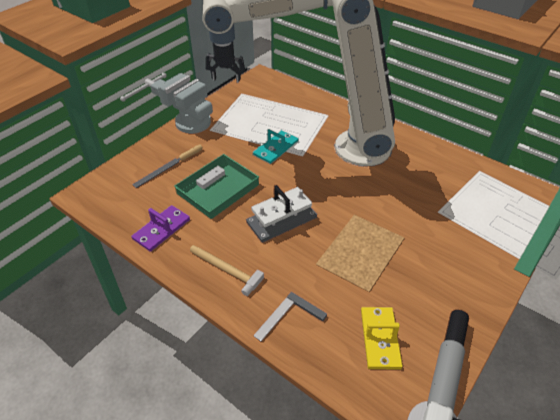

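View pics/top0.png

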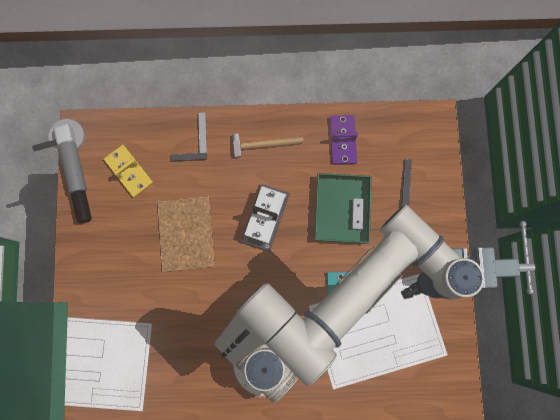

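The scene picture shows the aluminium plate on its jig at (283,210), the tray at (217,187), the mat at (360,250), and coloured decoys (yellow, teal, purple). The top picture shows the jig at (264,215), mat (186,233), tray (343,208), with the finished bar at (358,213).

```bash
cat >> h.py <<'E'
def world(c,mask,d):
    k=vision.camera_params(c);K=k['K'];T=k['world_from_camera']
    v,u=np.nonzero(mask&(d>0));z=d[v,u]
    P=np.stack([(u-K[0,2])/K[0,0]*z,(v-K[1,2])/K[1,1]*z,z],1)
    return P@T[:3,:3].T+T[:3,3]
def rect(P):
    (c,s,a)=cv2.minAreaRect((P[:,:2]*1000).astype(np.float32))
    return np.round(c,1),np.round(s,1),round(a,1)
E
python3 - <<'E'
from h import *
for c in ['scene','top']:
    p,d=vision.grab_frame(c)
    for t in ['jig_base','plate_center','plate_handle','laying_mat','parts_tray','finished_part']:
        for r in cut_out(c,t)[:4]:
            P=world(c,r['mask'],d)
            if len(P)<10: continue
            q=np.percentile(P[:,2],[2,50,98]).round(3)
            print(c,t,round(r['confidence'],2),[int(x) for x in r['box']],q,rect(P))
    
print(read_state()['time_s'])
E
```

```text
scene jig_base 0.57 [244, 191, 314, 245] [-0.001  0.018  0.092] (array([513.9, -17. ]), array([131.3, 225.9]), 69.0)
scene plate_center 0.96 [250, 186, 311, 226] [0.022 0.075 0.135] (array([497.2, -10.3]), array([242.1, 165. ]), 8.2)
scene plate_center 0.96 [253, 125, 297, 164] [0.    0.014 0.075] (array([ 215.1, -279.3]), array([117.1, 193.9]), 89.2)
scene plate_center 0.95 [361, 307, 401, 369] [0.    0.016 0.076] (array([693.1, 490.4]), array([202.4, 107.7]), 37.4)
scene plate_center 0.69 [135, 208, 189, 250] [0.003 0.015 0.074] (array([ 801.6, -316.1]), array([184.2, 114.9]), 0.5)
scene plate_handle 0.73 [252, 187, 308, 227] [0.019 0.075 0.135] (array([483.5, -17.6]), array([270. , 178.1]), 13.3)
scene plate_handle 0.67 [253, 127, 297, 159] [-0.     0.014  0.075] (array([ 218.5, -277.9]), array([196.9, 117.4]), 0.5)
scene plate_handle 0.67 [132, 209, 187, 250] [-0.001  0.015  0.075] (array([ 799.4, -337.3]), array([189.5, 157. ]), 0.7)
scene plate_handle 0.56 [360, 308, 403, 372] [0.002 0.016 0.076] (array([702. , 486.9]), array([192.5,  91.2]), 37.4)
scene laying_mat 0.76 [315, 2
[... 931 characters left out ...]
dle 0.75 [105, 149, 153, 196] [-0.002  0.016  0.077] (array([699.3, 482.8]), array([187.3,  96.6]), 37.5)
top plate_handle 0.57 [243, 186, 287, 242] [0.047 0.076 0.137] (array([518. , -14.4]), array([ 96.3, 197.5]), 69.7)
top plate_handle 0.55 [400, 157, 412, 203] [-0.003  0.009  0.02 ] (array([ 630.9, -537.1]), array([ 30.7, 175.5]), 81.3)
top laying_mat 0.77 [156, 197, 213, 271] [-0.006  0.005  0.016] (array([461.8, 276. ]), array([268.1, 191.9]), 4.3)
top parts_tray 0.61 [314, 170, 373, 245] [-0.008  0.003  0.046] (array([ 540.6, -300.8]), array([205.8, 262.5]), 85.3)
top finished_part 0.58 [350, 198, 361, 229] [0.    0.023 0.032] (array([ 511.9, -348.5]), array([ 38.8, 109.9]), 85.4)
0.8
```

```bash
cat >> h.py <<'E'
from scipy.spatial.transform import Rotation as Ro
import json
def down(yaw):  # tool z down, tool y along world angle yaw(deg)
    a=np.radians(yaw); y=np.array([np.cos(a),np.sin(a),0]);z=np.array([0,0,-1.]);return np.stack([np.cross(y,z),y,z],1)
def plan(p,R,N,rd=3,ease=True):
    s=read_state();p0=np.array(s['tcp_pos']);R0=np.array(s['ee_rot']);rv=Ro.from_matrix(R0.T@R).as_rotvec()
    t=np.arange(1,N+1)/N
    if ease: t=0.5*t+0.5*(3*t**2-2*t**3)
    c,C=p0.copy(),R0.copy();rows=[]
    for x in t:
        tp=p0+(np.array(p)-p0)*x;tR=R0@Ro.from_rotvec(rv*x).as_matrix()
        sh=np.round(C.T@(tp-c),rd)+0.;tu=np.round(np.degrees(Ro.from_matrix(C.T@tR).as_rotvec()),1)+0.
        rows.append([sh.tolist(),tu.tolist()])
        c=c+C@sh;C=C@Ro.from_rotvec(np.radians(tu)).as_matrix()
    for i in range(0,N,12): print(json.dumps(rows[i:i+12]).replace(' ',''))
    print('end',c.round(4),'max',max(np.linalg.norm(r[0]) for r in rows))
E
python3 - <<'E'
from h import *
plan([0.50,-0.015,0.30],down(159),22)
E
```

```text
[[[-0.011,0.008,-0.002],[0.0,0.0,-1.1]],[[-0.014,0.009,-0.002],[0.0,0.0,-1.3]],[[-0.017,0.011,-0.002],[0.0,0.0,-1.5]],[[-0.019,0.012,-0.003],[0.0,0.0,-1.8]],[[-0.021,0.012,-0.003],[0.0,0.0,-1.9]],[[-0.023,0.012,-0.004],[0.0,0.0,-2.0]],[[-0.024,0.012,-0.003],[0.0,0.0,-2.2]],[[-0.027,0.011,-0.004],[0.0,0.0,-2.2]],[[-0.027,0.011,-0.004],[0.0,0.0,-2.3]],[[-0.029,0.01,-0.003],[0.0,0.0,-2.4]],[[-0.029,0.008,-0.004],[0.0,0.0,-2.4]],[[-0.03,0.008,-0.004],[0.0,0.0,-2.4]]]
[[[-0.029,0.006,-0.004],[0.0,0.0,-2.4]],[[-0.03,0.005,-0.004],[0.0,0.0,-2.3]],[[-0.028,0.003,-0.004],[0.0,0.0,-2.2]],[[-0.028,0.003,-0.003],[0.0,0.0,-2.2]],[[-0.026,0.001,-0.003],[0.0,0.0,-2.0]],[[-0.024,0.0,-0.003],[0.0,0.0,-1.9]],[[-0.022,0.0,-0.003],[0.0,0.0,-1.8]],[[-0.019,-0.001,-0.003],[0.0,0.0,-1.5]],[[-0.017,-0.001,-0.002],[0.0,0.0,-1.3]],[[-0.014,-0.002,-0.002],[0.0,0.0,-1.1]]]
end [ 0.5001 -0.015   0.3003] max 0.03130495168499706
```

>>> jog_arm --motion '[[[-0.011,0.008,-0.002],[0,0,-1.1]],[[-0.014,0.009,-0.002],[0,0,-1.3]],[[-0.017,0.011,-0.002],[0,0,-1.5]],[[-0.019,0.012,-0.003],[0,0,-1.8]],[[-0.021,0.012,-0.003],[0,0,-1.9]],[[-0.023,0.012,-0.004],[0,0,-2.0]],[[-0.024,0.012,-0.003],[0,0,-2.2]],[[-0.027,0.011,-0.004],[0,0,-2.2]],[[-0.027,0.011,-0.004],[0,0,-2.3]],[[-0.029,0.01,-0.003],[0,0,-2.4]],[[-0.029,0.008,-0.004],[0,0,-2.4]],[[-0.03,0.008,-0.004],[0,0,-2.4]]]' --hand 0

```text
time_s: 1.8
tcp_pos: [0.3887, -0.2239, 0.2697]
ee_rot: [[-0.637, -0.771, 0.001], [-0.771, 0.637, -0.0], [-0.0, -0.001, -1.0]]
wrist_force: [0.9, -1.1, -0.4]
finger_gap: 0.0856
```

>>> jog_arm --motion '[[[-0.029,0.006,-0.004],[0,0,-2.4]],[[-0.03,0.005,-0.004],[0,0,-2.3]],[[-0.028,0.003,-0.004],[0,0,-2.2]],[[-0.028,0.003,-0.003],[0,0,-2.2]],[[-0.026,0.001,-0.003],[0,0,-2.0]],[[-0.024,0,-0.003],[0,0,-1.9]],[[-0.022,0,-0.003],[0,0,-1.8]],[[-0.019,-0.001,-0.003],[0,0,-1.5]],[[-0.017,-0.001,-0.002],[0,0,-1.3]],[[-0.014,-0.002,-0.002],[0,0,-1.1]],[[0,0,0],[0,0,0]],[[0,0,0],[0,0,0]]]'

```text
time_s: 2.8
tcp_pos: [0.5001, -0.0144, 0.3002]
ee_rot: [[-0.357, -0.934, -0.0], [-0.934, 0.357, -0.0], [0.0, 0.0, -1.0]]
wrist_force: [-0.2, -0.9, -0.0]
finger_gap: 0.0853
```

```bash
cat >> h.py <<'E'
def wrist(name):
    s=read_state();p,d=vision.grab_frame('wrist');save(name,p)
    T=np.eye(4);T[:3,:3]=s['ee_rot'];T[:3,3]=s['tcp_pos'];k=vision.camera_params('wrist')
    np.savez(name+'.npz',p=p,d=d,T=T@k['T_tool_cam'],K=k['K']);return p,d,T@k['T_tool_cam'],k['K']
def rays(u,v,K):
    x=(np.asarray(u,float)-K[0,2])/K[0,0];y=(np.asarray(v,float)-K[1,2])/K[1,1];r=np.hypot(x,y)+1e-9
    return np.stack([np.sin(r)*x/r,np.sin(r)*y/r,np.cos(r)],-1)
def wcloud(mask,d,T,K):
    v,u=np.nonzero(mask&(d>0));R=rays(u,v,K);P=R/R[:,2:]*d[v,u][:,None]
    return P@T[:3,:3].T+T[:3,3]
def atz(u,v,z,T,K):
    D=rays(u,v,K)@T[:3,:3].T;return T[:3,3]+D*((z-T[2,3])/D[...,2])[...,None]
E
python3 - <<'E'
from h import *
s=read_state();print(s['time_s'],s['tcp_pos'],s['ee_rot'].round(3).tolist(),s['joint_pos'])
p,d,T,K=wrist('w1')
for t in ['plate_handle','plate_center','jig_base','laying_mat','parts_tray','finished_part']:
    for r in cut_out('wrist',t)[:2]:
        P=wcloud(r['mask'],d,T,K)
        if len(P)<10: continue
        print(t,round(r['confidence'],2),r['box'],np.percentile(P[:,2],[2,50,98]).round(3),rect(P))
        h=P[P[:,2]>0.115]
        if len(h)>20: print('  top',len(h),h.mean(0).round(4),rect(h),h[:,2].max())
E
```

```text
2.8 [ 0.50014193 -0.01444828  0.30017122] [[-0.357, -0.934, -0.0], [-0.934, 0.357, -0.0], [0.0, 0.0, -1.0]] [ 2.84815069e-01  1.45057462e-01  1.42166909e-01 -1.08364794e-05
 -1.56826973e+00 -6.50140517e-01]
plate_handle 0.8 [190.9, 145.1, 348.6, 235.5] [0.066 0.077 0.137] (array([521.3,  -2.6]), array([118.2, 224.1]), 69.5)
  top 1193 [ 0.5125 -0.0173  0.1352] (array([513.7, -15. ]), array([84.5, 13.9]), 69.5) 0.13826145782012006
plate_center 0.87 [191.6, 147.2, 350.3, 235.8] [0.074 0.077 0.137] (array([521.1,  -3.2]), array([117. , 190.9]), 69.5)
  top 1188 [ 0.5125 -0.0175  0.1352] (array([513.6, -15.2]), array([84. , 13.9]), 69.5) 0.13826145782012006
plate_center 0.7 [0.0, 20.2, 85.7, 125.8] [0.002 0.016 0.076] (array([ 807.2, -338.4]), array([143.7, 203.1]), 89.5)
jig_base 0.74 [188.5, 135.0, 354.4, 214.1] [0.007 0.02  0.105] (array([513. , -15.5]), array([108.8, 225.1]), 68.9)
laying_mat 0.59 [270.9, 250.8, 432.3, 372.7] [0.004 0.007 0.008] (array([494.1, 180. ]), array([280.4, 358.8]), 23.6)
  top 27 [ 0.4605 -0.0101  0.3468] (array([464.4, -10.5]), array([25.3, 39.9]), 36.2) 0.3809165545083544
parts_tray 0.59 [88.9, 0.6, 289.6, 87.8] [0.001 0.004 0.044] (array([ 546.7, -275.6]), array([157.6, 273.5]), 85.1)
```

View pics/w1.png

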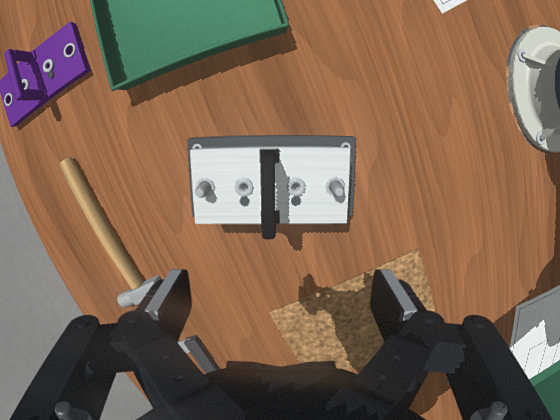

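The wrist picture shows the aluminium plate at (191–350, 147–235), its black handle from (269,150) to (269,238), the tray at the top and the mat at lower right.

```bash
python3 - <<'E'
from h import *
def rep(n,P):
    xy=(np.hypot(P[:,0]-.513,P[:,1]+.015)<.13); P=P[xy]
    h=P[(P[:,2]>.130)&(P[:,2]<.142)]; pl=P[(P[:,2]>.071)&(P[:,2]<.080)]; b=P[(P[:,2]>.014)&(P[:,2]<.026)]
    print(n,'handle',len(h),rect(h),h[:,2].mean().round(4),'plate',rect(pl),np.median(pl[:,2]).round(4),'base',rect(b))
for c in ['scene','top']:
    f=np.load(c+'0.npz');rep(c,world(c,np.ones((420,560),bool),f['d']))
f=np.load('w1.npz');m=np.ones((420,560),bool);m[260:]=0
P=wcloud(m,f['d'],f['T'],f['K']);rep('w1',P)
E
```

```text
scene handle 77 (array([517.2,  -6.9]), array([81.3, 16.8]), 68.1) 0.1339 plate (array([515.2,  -9.5]), array([ 96.4, 186.2]), 69.3) 0.0748 base (array([515.9, -10.2]), array([117.2, 225.2]), 70.1)
top handle 80 (array([510.8, -14.5]), array([83.1, 13.6]), 68.7) 0.1356 plate (array([510.8, -14.7]), array([ 89.9, 184.5]), 69.5) 0.0753 base (array([507.4, -41.3]), array([161.9, 237.6]), 69.2)
w1 handle 1161 (array([513.7, -14.9]), array([84.4, 13.9]), 69.5) 0.1356 plate (array([513.8, -14.5]), array([ 90.7, 185.1]), 69.5) 0.0764 base (array([513.5, -14.9]), array([109.5, 225.3]), 69.5)
```

```bash
python3 - <<'E'
from h import *
plan([0.513,-0.015,0.20],down(159.5),6)
E
```

```text
[[[-0.001,-0.001,0.012],[0.0,0.0,-0.1]],[[-0.001,-0.003,0.018],[0.0,0.0,-0.1]],[[-0.001,-0.002,0.02],[0.0,0.0,-0.1]],[[-0.001,-0.002,0.021],[0.0,0.0,-0.1]],[[-0.001,-0.003,0.017],[0.0,0.0,-0.1]],[[0.0,-0.001,0.012],[0.0,0.0,0.0]]]
end [ 0.5129 -0.0151  0.2004] max 0.021118712081942877
```

>>> jog_arm --motion '[[[-0.001,-0.002,0.012],[0,0,-0.1]],[[-0.001,-0.003,0.018],[0,0,-0.1]],[[-0.001,-0.002,0.02],[0,0,-0.1]],[[-0.001,-0.002,0.021],[0,0,-0.1]],[[-0.001,-0.003,0.017],[0,0,-0.1]],[[0,-0.001,0.012],[0,0,0]],[[0,0,0],[0,0,0]]]'

```text
time_s: 3.73
tcp_pos: [0.5125, -0.0153, 0.1974]
ee_rot: [[-0.351, -0.936, -0.005], [-0.936, 0.351, -0.0], [0.002, 0.005, -1.0]]
wrist_force: [-0.0, 0.2, 0.2]
finger_gap: 0.0854
```

```bash
python3 - <<'E'
from h import *
s=read_state();print(s['time_s'],s['tcp_pos'],s['ee_rot'].round(3).tolist())
p,d,T,K=wrist('w2')
m=np.ones((420,560),bool);m[290:]=0
P=wcloud(m,d,T,K);P=P[np.hypot(P[:,0]-.513,P[:,1]+.015)<.14]
for a,b in [(.13,.142),(.071,.08),(.014,.026)]:
    q=P[(P[:,2]>a)&(P[:,2]<b)];print(a,len(q),rect(q),np.median(q[:,2]).round(4))
E
```

```text
3.7333 [ 0.51248038 -0.01530541  0.19740791] [[-0.351, -0.936, -0.005], [-0.936, 0.351, -0.0], [0.002, 0.005, -1.0]]
0.13 2378 (array([513.6, -14.8]), array([84.5, 14.1]), 69.3) 0.1358
0.071 17706 (array([513.6, -14.3]), array([ 90.4, 185.1]), 69.3) 0.0764
0.014 3276 (array([500.1, -50.2]), array([ 33.5, 224.5]), 69.4) 0.0202
```

View pics/w2.png

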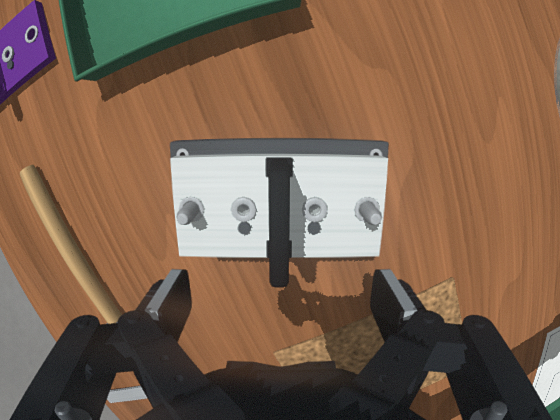

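The handle bar is centred at pixel (279,222), midway between the fingers. Both wrist views put it at (0.5137, -0.0148) with its top at 0.136.

```bash
python3 - <<'E'
from h import *
plan([0.5137,-0.0147,0.111],down(159.4),8,rd=4)
E
```

```text
[[[-0.0001,0.0,0.0074],[0.0,0.0,0.0]],[[-0.0001,-0.0001,0.0105],[0.0,0.0,0.0]],[[-0.0001,0.0,0.0126],[0.0,0.0,0.0]],[[-0.0002,-0.0001,0.0136],[0.1,0.0,0.0]],[[-0.0001,0.0,0.0137],[0.0,-0.1,0.0]],[[-0.0001,-0.0001,0.0125],[0.0,0.0,0.1]],[[-0.0001,0.0,0.0106],[0.0,0.0,0.0]],[[-0.0001,0.0,0.0074],[0.0,0.0,0.0]]]
end [ 0.5137 -0.0147  0.111 ] max 0.013700364958642526
```

>>> jog_arm --motion '[[[0,0,0.008],[0,0,0]],[[0,0,0.011],[0,0,0]],[[0,0,0.013],[0,0,0]],[[0,0,0.013],[0,0,0]],[[0,0,0.013],[0,0,0]],[[0,0,0.012],[0,0,0]],[[0,0,0.01],[0,0,0]],[[-0.0005,0,0.005],[0,0,0]],[[0,0,0],[0,0,0]],[[0,0,0],[0,0,0]],[[0,0,0],[0,0,0]]]'

```text
time_s: 4.7
tcp_pos: [0.5149, -0.0144, 0.1162]
ee_rot: [[-0.35, -0.937, 0.002], [-0.937, 0.35, 0.0], [-0.001, -0.002, -1.0]]
wrist_force: [-0.1, 1.0, 0.1]
finger_gap: 0.0856
```

```bash
python3 - <<'E'
from h import *
s=read_state();print(s['time_s'],s['tcp_pos'],s['ee_rot'].round(4).tolist())
p,d,T,K=wrist('w3')
E
```

```text
4.7 [ 0.51491672 -0.01440468  0.11619907] [[-0.35, -0.9368, 0.0017], [-0.9368, 0.35, 0.0001], [-0.0007, -0.0016, -1.0]]
```

View pics/w3.png

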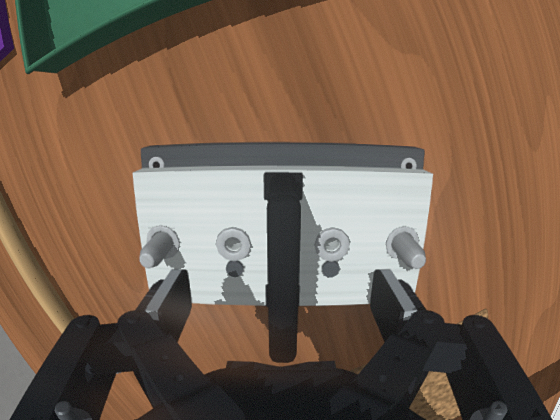

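>>> jog_arm --motion '[[[0,0.001,0.003],[0,0,0]],[[0,0,0.002],[0,0,0]],[[0,0,0],[0,0,0]],[[0,0,0],[0,0,0]]]'

```text
time_s: 5.08
tcp_pos: [0.5132, -0.0141, 0.1102]
ee_rot: [[-0.35, -0.937, -0.0], [-0.937, 0.35, -0.0], [0.0, 0.0, -1.0]]
wrist_force: [0.2, -0.7, 1.5]
finger_gap: 0.0854
```

```bash
python3 - <<'E'
from h import *
s=read_state();print(s['time_s'],s['tcp_pos'],s['ee_rot'].round(4).tolist(),s['joint_velocities'].round(3))
E
```

```text
5.0833 [ 0.51321933 -0.01414517  0.11019141] [[-0.3501, -0.9367, -0.0002], [-0.9367, 0.3501, -0.0001], [0.0001, 0.0002, -1.0]] [-0.    -0.     0.005  0.002 -0.002  0.   ]
```

>>> jog_arm --motion '[[[0,0,0],[0,0,0]],[[0,0,0],[0,0,0]],[[0,0,0],[0,0,0]],[[0,0,0],[0,0,0]],[[0,0,0],[0,0,0]],[[0,0,0],[0,0,0]],[[0,0,0],[0,0,0]],[[0,0,0],[0,0,0]]]' --hand 1 --newtons 60

```text
time_s: 5.75
tcp_pos: [0.5136, -0.0142, 0.1105]
ee_rot: [[-0.35, -0.937, 0.001], [-0.937, 0.35, -0.0], [-0.0, -0.001, -1.0]]
wrist_force: [1.1, 0.8, 0.6]
finger_gap: 0.0133
```

```bash
python3 - <<'E'
from h import *
s=read_state();print(s['time_s'],s['tcp_pos'],s['ee_rot'].round(4).tolist(),s['wrist_force'],s['torque'],s['finger_gap'])
p,d,T,K=wrist('w4')
E
```

```text
5.75 [ 0.51357803 -0.01415981  0.11051915] [[-0.3501, -0.9367, 0.0006], [-0.9367, 0.3501, -0.0001], [-0.0002, -0.0006, -1.0]] [1.06614941 0.75083563 0.64873399] [-0.08601474 -0.08942889 -0.10318562] 0.013318070938937353
```

View pics/w4.png

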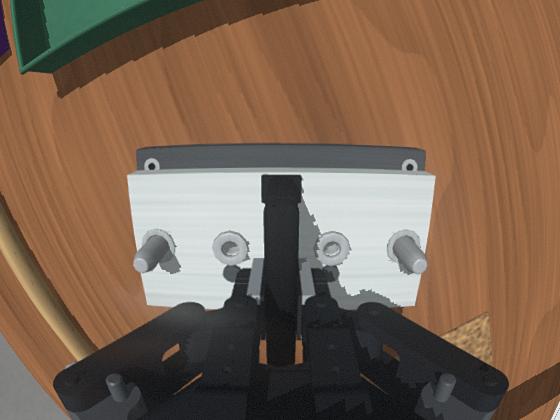

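The fingers hold the handle bar at (281,270), gap 13.3 mm. I'll lift slowly.

>>> jog_arm --motion '[[[0,0,-0.001],[0,0,0]],[[0,0,-0.002],[0,0,0]],[[0,0,-0.003],[0,0,0]],[[0,0,-0.003],[0,0,0]],[[0,0,-0.003],[0,0,0]],[[0,0,0],[0,0,0]]]'

```text
time_s: 6.3
tcp_pos: [0.513, -0.0141, 0.1226]
ee_rot: [[-0.35, -0.937, -0.001], [-0.937, 0.35, 0.0], [0.0, 0.001, -1.0]]
wrist_force: [0.8, -0.2, -7.1]
finger_gap: 0.0131
```

```bash
python3 - <<'E'
from h import *
s=read_state();print(s['time_s'],s['tcp_pos'],s['ee_rot'].round(4).tolist(),s['wrist_force'],s['torque'],s['finger_gap'])
p,d,T,K=wrist('w5')
m=np.ones((420,560),bool);m[300:]=0
P=wcloud(m,d,T,K);P=P[np.hypot(P[:,0]-.513,P[:,1]+.015)<.14]
q=P[(P[:,2]>.08)&(P[:,2]<.096)]; a=np.c_[q[:,:2]-q[:,:2].mean(0),np.ones(len(q))]
for i in range(3):
    x=np.linalg.lstsq(a,q[:,2],rcond=None)[0]; r=abs(a@x-q[:,2]); a=a[r<.002];q=q[r<.002]
print(x,len(q),rect(q))
b=P[(P[:,2]>.012)&(P[:,2]<.026)];print(rect(b))
E
```

```text
6.3 [ 0.51299164 -0.01410817  0.12261474] [[-0.3502, -0.9367, -0.0006], [-0.9367, 0.3502, 0.0001], [0.0002, 0.0006, -1.0]] [ 0.75164427 -0.17598388 -7.12215656] [-0.13255866 -0.43347096  0.00043543] 0.013095896014402284
[0.00317718 0.00103812 0.08844889] 26853 (array([512.3, -16.4]), array([ 85.9, 185.2]), 69.3)
(array([497.3, -57.3]), array([ 18.9, 223.5]), 69.4)
```

View pics/w5.png

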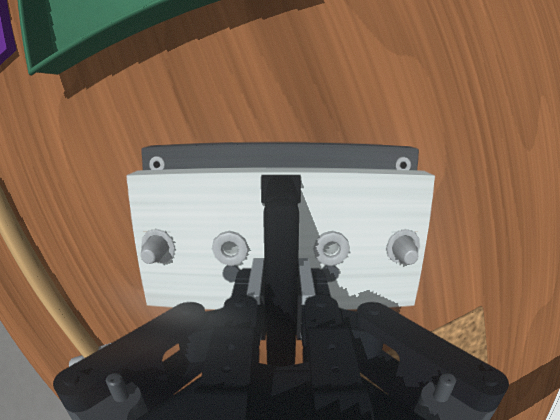

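The plate has risen 12 mm and is level to about 0.003 rad. The wrist force of -7.1 N matches its weight, and the base has stayed put. The pins still show through the plate at (155,250) and (405,250). Continuing up.

>>> jog_arm --motion '[[[0,0,-0.003],[0,0,0]],[[0,0,-0.004],[0,0,0]],[[0,0,-0.005],[0,0,0]],[[0,0,-0.005],[0,0,0]],[[0,0,-0.005],[0,0,0]],[[0,0,-0.005],[0,0,0]],[[0,0,-0.005],[0,0,0]],[[0,0,-0.005],[0,0,0]],[[0,0,-0.006],[0,0,0]],[[0,0,-0.008],[0,0,0]],[[0,0,-0.01],[0,0,0]],[[0,0,-0.01],[0,0,0]]]'

```text
time_s: 7.35
tcp_pos: [0.5133, -0.0142, 0.1943]
ee_rot: [[-0.35, -0.937, -0.0], [-0.937, 0.35, -0.0], [0.0, -0.0, -1.0]]
wrist_force: [0.2, -0.1, -8.0]
finger_gap: 0.0128
```

>>> jog_arm --motion '[[[0,0,-0.01],[0,0,0]],[[0,0,-0.005],[0,0,0]],[[0,0,0],[0,0,0]],[[0,0,0],[0,0,0]]]'

```text
time_s: 7.68
tcp_pos: [0.5134, -0.014, 0.2084]
ee_rot: [[-0.35, -0.937, 0.0], [-0.937, 0.35, 0.001], [-0.001, -0.0, -1.0]]
wrist_force: [-0.0, 1.0, -9.4]
finger_gap: 0.0129
```

```bash
python3 - <<'E'
from h import *
s=read_state();print(s['time_s'],s['tcp_pos'],s['ee_rot'].round(4).tolist(),s['wrist_force'],s['torque'],s['finger_gap'])
p,d,T,K=wrist('w6')
zz=.0764+s['tcp_pos'][2]-.1105
m=np.ones((420,560),bool);m[300:]=0
P=wcloud(m,d,T,K);P=P[np.hypot(P[:,0]-.513,P[:,1]+.015)<.14]
q=P[abs(P[:,2]-zz)<.008]; a=np.c_[q[:,:2]-q[:,:2].mean(0),np.ones(len(q))]
for i in range(3):
    x=np.linalg.lstsq(a,q[:,2],rcond=None)[0]; r=abs(a@x-q[:,2]); a=a[r<.002];q=q[r<.002]
print(x,len(q),rect(q))
for c in ['scene','top']:
    p,d=vision.grab_frame(c);save(c+'6',p)
    P=world(c,np.ones((420,560),bool),d)
    q=P[(abs(P[:,0]-.462)<.17)&(abs(P[:,1]-.276)<.14)&(abs(P[:,2]-.006)<.012)]
    ms=[r for r in cut_out(c,'laying_mat')][:1]
    for r in ms: print(c,r['confidence'],rect(world(c,r['mask'],d)))
plan([0.461,0.2765,0.21],down(184),14)
E
```

```text
7.6833 [ 0.51335886 -0.01398131  0.20839713] [[-0.3503, -0.9366, 0.0003], [-0.9366, 0.3503, 0.0005], [-0.0006, -0.0001, -1.0]] [-2.81349506e-03  1.04990564e+00 -9.42616770e+00] [-0.05821612  0.07917227 -0.05503775] 0.012850575399868006
[0.00288914 0.00123028 0.17423078] 27240 (array([512.5, -16.3]), array([ 85.8, 185.6]), 69.3)
scene 0.79 (array([462.1, 279.8]), array([271.5, 190.5]), 4.2)
top 0.94 (array([461.2, 267.5]), array([261.3, 216.2]), 5.1)
[[[-0.011,0.006,0.0],[0.0,0.0,-1.1]],[[-0.014,0.009,0.0],[0.0,0.0,-1.3]],[[-0.018,0.009,0.0],[0.0,0.0,-1.7]],[[-0.02,0.01,-0.001],[0.0,0.0,-1.8]],[[-0.022,0.01,0.0],[0.0,0.0,-2.0]],[[-0.024,0.01,0.0],[0.0,0.0,-2.2]],[[-0.024,0.009,0.0],[0.0,0.0,-2.2]],[[-0.025,0.009,0.0],[0.0,0.0,-2.1]],[[-0.025,0.007,-0.001],[0.1,0.0,-2.2]],[[-0.023,0.006,0.0],[0.0,0.0,-2.0]],[[-0.022,0.004,0.0],[0.0,0.0,-1.8]],[[-0.02,0.004,0.0],[0.0,0.0,-1.7]]]
[[[-0.016,0.002,0.0],[0.0,0.0,-1.3]],[[-0.013,0.002,0.0],[0.0,0.0,-1.1]]]
end [0.4609 0.2769 0.2096] max 0.026570660511172847
```

View pics/scene6.png

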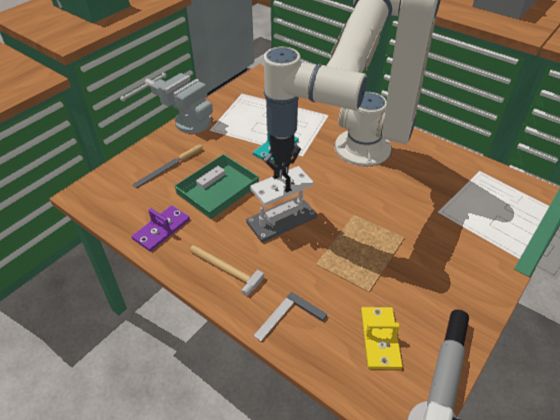

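The plate (281,186) is clear above the pins, level, with the base in place. Next I'll carry it to the mat, which is free at (360,250).

>>> jog_arm --motion '[[[-0.008,0.005,0],[0,0,-1]],[[-0.014,0.008,0],[0,0,-1.2]],[[-0.018,0.009,0],[0,0,-1.6]],[[-0.02,0.01,0],[0,0,-1.8]],[[-0.022,0.01,0],[0,0,-2.0]],[[-0.024,0.01,0],[0,0,-2.2]],[[-0.024,0.009,0],[0,0,-2.2]],[[-0.025,0.009,0],[0,0,-2.1]],[[-0.025,0.007,0],[0,0,-2.2]],[[-0.023,0.006,0],[0,0,-2.0]],[[-0.022,0.004,0],[0,0,-1.8]],[[-0.02,0.004,0],[0,0,-1.7]]]'

```text
time_s: 8.93
tcp_pos: [0.4678, 0.2466, 0.208]
ee_rot: [[0.025, -1.0, -0.0], [-1.0, -0.025, 0.0], [-0.0, 0.0, -1.0]]
wrist_force: [0.1, 0.1, -7.5]
finger_gap: 0.0125
```

>>> jog_arm --motion '[[[-0.016,0.003,0],[0,0,-1.4]],[[-0.013,0.003,0],[0,0,-1.3]],[[-0.004,0,0],[0,0,0]],[[0,0,0],[0,0,0]],[[0,0,0],[0,0,0]],[[0,0,0],[0,0,0]]]'

```text
time_s: 9.43
tcp_pos: [0.4612, 0.2769, 0.2083]
ee_rot: [[0.069, -0.998, -0.0], [-0.998, -0.069, -0.001], [0.001, 0.0, -1.0]]
wrist_force: [0.8, 0.9, -7.6]
finger_gap: 0.013
```

```bash
python3 - <<'E'
from h import *
s=read_state();print(s['time_s'],s['tcp_pos'],s['ee_rot'].round(4).tolist(),s['wrist_force'],s['finger_gap'])
p,d,T,K=wrist('w7')
m=np.ones((420,560),bool);m[300:]=0
zz=.0764+s['tcp_pos'][2]-.1105
P=wcloud(m,d,T,K);print('plate',rect(P[abs(P[:,2]-zz)<.005]))
r=cut_out('wrist','laying_mat')
for q in r[:1]: 
    M=wcloud(q['mask'],d,T,K);print('mat',q['confidence'],q['box'],rect(M),M.min(0),M.max(0))
E
```

```text
9.4333 [0.46118793 0.27691086 0.208267  ] [[0.0691, -0.9976, -0.0001], [-0.9976, -0.0691, -0.0005], [0.0005, 0.0001, -1.0]] [ 0.78924687  0.89279834 -7.62220878] 0.013022416997442969
plate (array([461.4, 274.6]), array([185.2,  86.3]), 3.8)
mat 0.81 [162.6, 97.6, 397.3, 246.9] (array([464.9, 262.2]), array([265.2, 164.4]), 4.3) [ 0.33578381  0.17226965 -0.00131648] [0.60069273 0.34732493 0.16166785]
```

View pics/w7.png

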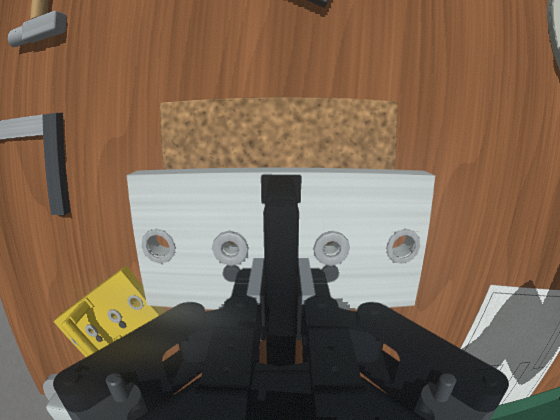

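The plate is centred over the mat: mat edge rows are at 98, columns 162–397, and the plate spans columns 128–435 at its higher level. I'll descend.

>>> jog_arm --motion '[[[0,0,0.008],[0,0,0]],[[0,0,0.014],[0,0,0]],[[0,0,0.018],[0,0,0]],[[0,0,0.02],[0,0,0]],[[0,0,0.02],[0,0,0]],[[0,0,0.018],[0,0,0]],[[0,0,0.016],[0,0,0]],[[0,0,0.012],[0,0,0]],[[0,0,0.009],[0,0,0]],[[0,0,0.006],[0,0,0]],[[0,0,0.003],[0,0,0]],[[0,0,0],[0,0,0]]]'

```text
time_s: 10.53
tcp_pos: [0.4611, 0.2774, 0.0639]
ee_rot: [[0.07, -0.998, -0.0], [-0.998, -0.07, -0.0], [0.0, 0.0, -1.0]]
wrist_force: [-0.9, -0.2, -8.1]
finger_gap: 0.0128
```

>>> jog_arm --motion '[[[0,0,0],[0,0,0]],[[0,0,0],[0,0,0]]]'

```text
time_s: 10.7
tcp_pos: [0.4617, 0.2781, 0.0652]
ee_rot: [[0.07, -0.998, 0.001], [-0.998, -0.07, 0.001], [-0.001, -0.001, -1.0]]
wrist_force: [0.4, -0.2, -8.7]
finger_gap: 0.0129
```

>>> jog_arm --motion '[[[0,0,0.002],[0,0,0]],[[0,0,0.001],[0,0,0]],[[0,0,0.001],[0,0,0]],[[0,0,0.001],[0,0,0]],[[0,0,0],[0,0,0]]]'

```text
time_s: 11.12
tcp_pos: [0.461, 0.2775, 0.0591]
ee_rot: [[0.07, -0.998, -0.0], [-0.998, -0.07, -0.0], [0.0, 0.0, -1.0]]
wrist_force: [-0.1, -0.1, -8.2]
finger_gap: 0.0129
```

>>> jog_arm --motion '[[[0,0,0.001],[0,0,0]],[[0,0,0],[0,0,0]]]'

```text
time_s: 11.28
tcp_pos: [0.4611, 0.2776, 0.0581]
ee_rot: [[0.07, -0.998, -0.0], [-0.998, -0.07, -0.0], [0.0, 0.0, -1.0]]
wrist_force: [0.2, -0.8, -8.0]
finger_gap: 0.0127
```

>>> jog_arm --motion '[[[0,0,0.001],[0,0,0]],[[0,0,0],[0,0,0]]]'

```text
time_s: 11.45
tcp_pos: [0.4611, 0.2776, 0.0571]
ee_rot: [[0.07, -0.998, -0.0], [-0.998, -0.07, -0.0], [0.0, 0.0, -1.0]]
wrist_force: [0.3, -0.0, -8.2]
finger_gap: 0.0125
```

>>> jog_arm --motion '[[[0,0,0.001],[0,0,0]],[[0,0,0],[0,0,0]]]'

```text
time_s: 11.62
tcp_pos: [0.4613, 0.2777, 0.0566]
ee_rot: [[0.07, -0.998, 0.0], [-0.998, -0.07, 0.0], [-0.0, -0.0, -1.0]]
wrist_force: [0.0, -0.3, -5.7]
finger_gap: 0.0129
```

Contact has begun (-8.2 to -5.7 N). One more small step, then release.

>>> jog_arm --motion '[[[0,0,0.001],[0,0,0]],[[0,0,0],[0,0,0]]]'

```text
time_s: 11.78
tcp_pos: [0.4613, 0.2777, 0.0565]
ee_rot: [[0.07, -0.998, 0.001], [-0.998, -0.07, 0.0], [-0.0, -0.001, -1.0]]
wrist_force: [-4.6, -2.1, 3.6]
finger_gap: 0.0129
```

```bash
python3 - <<'E'
from h import *
s=read_state();print(s['time_s'],s['tcp_pos'],s['wrist_force'],s['torque'])
p,d,T,K=wrist('w8')
m=np.ones((420,560),bool);m[300:]=0
P=wcloud(m,d,T,K);P=P[np.hypot(P[:,0]-.461,P[:,1]-.277)<.14]
q=P[abs(P[:,2]-.022)<.008]; a=np.c_[q[:,:2]-q[:,:2].mean(0),np.ones(len(q))]
for i in range(3):
    x=np.linalg.lstsq(a,q[:,2],rcond=None)[0]; r=abs(a@x-q[:,2]); a=a[r<.002];q=q[r<.002]
print(x,rect(q))
E
```

```text
11.7833 [0.46126748 0.27770568 0.05651317] [-4.56884637 -2.14309854  3.5666193 ] [-0.52813672  1.63613304 -0.01990156]
[0.00051013 0.00193794 0.02238788] (array([461.3, 275.4]), array([185.,  86.]), 4.0)
```

Level, resting on the mat. Opening.

>>> jog_arm --motion '[[[0,0,0],[0,0,0]],[[0,0,0],[0,0,0]],[[0,0,0],[0,0,0]],[[0,0,0],[0,0,0]],[[0,0,0],[0,0,0]],[[0,0,0],[0,0,0]],[[0,0,0],[0,0,0]]]' --hand 0

```text
time_s: 12.42
tcp_pos: [0.4612, 0.2777, 0.0553]
ee_rot: [[0.07, -0.998, 0.0], [-0.998, -0.07, 0.0], [-0.0, -0.0, -1.0]]
wrist_force: [-0.1, 0.3, 1.1]
finger_gap: 0.0855
```

>>> jog_arm --motion '[[[0,0,-0.008],[0,0,0]],[[0,0,-0.014],[0,0,0]],[[0,0,-0.02],[0,0,0]],[[0,0,-0.025],[0,0,0]],[[0,0,-0.03],[0,0,0]],[[0,0,-0.03],[0,0,0]],[[0,0,-0.03],[0,0,0]],[[0,0,-0.025],[0,0,0]],[[0,0,-0.02],[0,0,0]],[[0,0,-0.015],[0,0,0]],[[0,0,0],[0,0,0]],[[0,0,0],[0,0,0]]]'

```text
time_s: 13.42
tcp_pos: [0.4613, 0.2778, 0.2735]
ee_rot: [[0.07, -0.998, 0.002], [-0.998, -0.07, 0.002], [-0.002, -0.002, -1.0]]
wrist_force: [0.3, 0.1, -1.2]
finger_gap: 0.0855
```

```bash
python3 - <<'E'
from h import *
s=read_state();print(s['time_s'],s['tcp_pos'],s['wrist_force'],s['finger_gap'])
p,d,T,K=wrist('w9')
m=np.ones((420,560),bool);m[290:]=0
P=wcloud(m,d,T,K);P0=P[np.hypot(P[:,0]-.461,P[:,1]-.277)<.14]
q=P0[abs(P0[:,2]-.022)<.005]; print('plate',rect(q))
for q in cut_out('wrist','laying_mat')[:1]: 
    M=wcloud(q['mask'],d,T,K);print('mat',q['confidence'],q['box'],rect(M[M[:,2]<.012]))
plan([0.508,-0.02,0.27],down(159.4),17)
E
```

```text
13.4167 [0.46129614 0.27784497 0.27350345] [ 0.25831996  0.10111012 -1.20584663] 0.08552055828317358
plate (array([461.4, 277.5]), array([185.3,  90.1]), 3.9)
mat 0.6 [178.0, 99.5, 379.2, 245.8] (array([463.9, 277.2]), array([263.8, 196.4]), 4.5)
[[[0.01,-0.001,0.0],[0.0,0.0,0.8]],[[0.013,-0.001,0.0],[0.0,0.0,1.1]],[[0.016,-0.002,0.0],[0.0,0.0,1.3]],[[0.017,-0.003,0.0],[0.0,0.0,1.4]],[[0.019,-0.003,0.0],[0.0,0.0,1.6]],[[0.02,-0.004,0.001],[0.0,0.0,1.7]],[[0.021,-0.005,0.0],[0.0,0.0,1.7]],[[0.021,-0.005,0.0],[0.0,0.0,1.8]],[[0.021,-0.006,0.0],[0.0,0.0,1.8]],[[0.021,-0.007,0.0],[0.0,0.0,1.8]],[[0.02,-0.008,0.0],[0.0,0.0,1.7]],[[0.019,-0.007,0.0],[0.0,0.0,1.7]]]
[[[0.018,-0.008,0.0],[0.0,0.0,1.6]],[[0.016,-0.007,0.001],[0.0,0.0,1.4]],[[0.014,-0.007,0.0],[0.0,0.0,1.3]],[[0.011,-0.006,0.0],[0.0,-0.1,1.1]],[[0.009,-0.005,0.0],[0.1,0.0,0.8]]]
end [ 0.5078 -0.0195  0.2698] max 0.02213594362117866
```

View pics/w9.png

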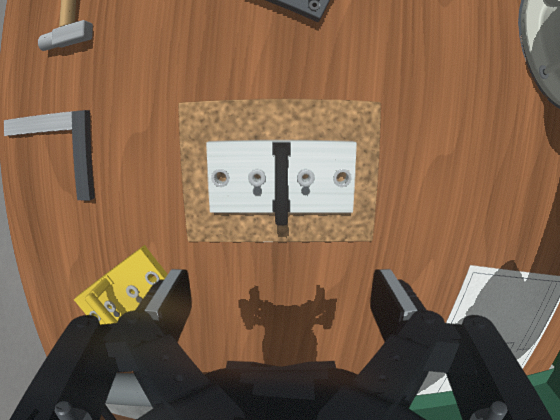

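The plate lies handle-up on the mat: plate spans (206–357, 140–215) inside the mat (178–380, 100–243), with margins all round. Next is the bar.

```bash
python3 - <<'E'
from h import *
plan([0.513,-0.015,0.25],down(249.4),22)
E
```

```text
[[[0.008,-0.001,0.001],[0.0,0.0,-1.7]],[[0.009,-0.001,0.0],[0.0,0.0,-2.0]],[[0.011,0.0,0.001],[0.0,0.0,-2.4]],[[0.012,0.0,0.001],[0.0,0.0,-2.7]],[[0.013,0.001,0.001],[0.0,0.0,-2.9]],[[0.014,0.001,0.001],[0.0,0.0,-3.2]],[[0.015,0.002,0.001],[0.0,0.0,-3.3]],[[0.016,0.004,0.001],[0.0,0.0,-3.5]],[[0.016,0.004,0.001],[0.0,0.0,-3.6]],[[0.015,0.005,0.002],[0.0,0.0,-3.7]],[[0.016,0.007,0.001],[0.0,0.0,-3.7]],[[0.015,0.008,0.001],[0.0,0.0,-3.7]]]
[[[0.014,0.008,0.001],[0.0,0.0,-3.7]],[[0.014,0.009,0.002],[0.0,0.0,-3.6]],[[0.013,0.01,0.001],[0.0,0.0,-3.5]],[[0.011,0.01,0.001],[0.0,0.0,-3.3]],[[0.01,0.01,0.001],[0.0,0.0,-3.2]],[[0.009,0.01,0.001],[0.1,0.0,-2.9]],[[0.008,0.009,0.001],[0.0,0.0,-2.7]],[[0.007,0.009,0.0],[0.0,0.0,-2.4]],[[0.005,0.007,0.001],[0.0,0.0,-2.0]],[[0.004,0.007,0.001],[0.0,0.0,-1.7]]]
end [ 0.513  -0.0152  0.2497] max 0.017492855684535902
```

>>> jog_arm --motion '[[[0.008,-0.001,0.001],[0,0,-1.7]],[[0.009,-0.001,0],[0,0,-2.0]],[[0.011,0,0.001],[0,0,-2.4]],[[0.012,0,0.001],[0,0,-2.7]],[[0.013,0.001,0.001],[0,0,-2.9]],[[0.014,0.001,0.001],[0,0,-3.2]],[[0.015,0.002,0.001],[0,0,-3.3]],[[0.016,0.004,0.001],[0,0,-3.5]],[[0.016,0.004,0.001],[0,0,-3.6]],[[0.015,0.005,0.002],[0,0,-3.7]],[[0.016,0.007,0.001],[0,0,-3.7]],[[0.015,0.008,0.001],[0,0,-3.7]]]'

```text
time_s: 14.52
tcp_pos: [0.4894, 0.1136, 0.2591]
ee_rot: [[0.651, -0.759, -0.002], [-0.759, -0.651, -0.001], [-0.001, 0.002, -1.0]]
wrist_force: [0.3, -0.1, 0.4]
finger_gap: 0.0852
```

>>> jog_arm --motion '[[[0.014,0.008,0.001],[0,0,-3.7]],[[0.014,0.009,0.002],[0,0,-3.6]],[[0.013,0.01,0.001],[0,0,-3.5]],[[0.011,0.01,0.001],[0,0,-3.3]],[[0.01,0.01,0.001],[0,0,-3.2]],[[0.009,0.01,0.001],[0,0,-2.9]],[[0.008,0.009,0.001],[0,0,-2.7]],[[0.007,0.009,0],[0,0,-2.4]],[[0.005,0.007,0.001],[0,0,-2.0]],[[0.004,0.007,0.001],[0,0,-1.7]],[[0,0,0],[0,0,0]],[[0,0,0],[0,0,0]]]'

```text
time_s: 15.52
tcp_pos: [0.513, -0.0152, 0.2494]
ee_rot: [[0.935, -0.353, -0.002], [-0.353, -0.935, -0.0], [-0.002, 0.001, -1.0]]
wrist_force: [0.1, 1.1, 0.1]
finger_gap: 0.0854
```

```bash
python3 - <<'E'
from h import *
s=read_state();print(s['time_s'],s['tcp_pos'],s['ee_rot'].round(4).tolist(),s['joint_pos'].round(3))
p,d,T,K=wrist('w10')
m=np.ones((420,560),bool);m[275:]=0
P=wcloud(m,d,T,K);P0=P[np.hypot(P[:,0]-.5135,P[:,1]+.0145)<.13]
for a,b in [(.049,.058),(.015,.026)]:
    q=P0[(P0[:,2]>a)&(P0[:,2]<b)]
    if a>.04: q=q[np.hypot(q[:,0]-.5135,q[:,1]+.0145)<.0615]
    print(a,len(q),rect(q),np.median(q[:,2]).round(4))
for c in ['scene','top']:
    p,d=vision.grab_frame(c);save(c+'10',p);np.savez(c+'10.npz',p=p,d=d)
    for t in ['part_center','finished_part','parts_tray','jig_base']:
        for r in cut_out(c,t)[:2]:
            Q=world(c,r['mask'],d);print(c,t,round(r['confidence'],2),rect(Q),np.percentile(Q[:,2],[5,95]).round(3))
E
```

```text
15.5167 [ 0.51296046 -0.01517242  0.24943652] [[0.9355, -0.3534, -0.0018], [-0.3534, -0.9355, -0.0002], [-0.0016, 0.0009, -1.0]] [ 0.276  0.178  0.055 -0.    -1.45   0.934]
0.049 3275 (array([514.8, -13.2]), array([ 36.5, 110.3]), 69.1) 0.0542
0.015 12486 (array([514.3, -14. ]), array([110.9, 224.1]), 69.3) 0.0203
scene part_center 0.75 (array([516.2,  -8.3]), array([ 44.3, 113.3]), 68.2) [0.035 0.057]
scene finished_part 0.59 (array([ 516.4, -350.8]), array([ 55.8, 116.6]), 86.1) [0.002 0.027]
scene parts_tray 0.72 (array([ 518.4, -308.3]), array([247. , 283.3]), 84.7) [-0.003  0.041]
scene jig_base 0.63 (array([510.3,  -5.8]), array([116. , 241.2]), 69.3) [0.006 0.066]
top part_center 0.61 (array([498.3,  -8.1]), array([42.8, 82.3]), 70.1) [0.019 0.062]
top finished_part 0.66 (array([ 512.1, -348.5]), array([ 36.8, 110.5]), 86.2) [0.006 0.032]
top finished_part 0.48 (array([453.1, 241.5]), array([209.1, 161.6]), 4.8) [0.013 0.08 ]
top parts_tray 0.86 (array([ 534.3, -295.4]), array([196.2, 247.5]), 85.4) [-0.006  0.042]
top parts_tray 0.57 (array([512.5, -16.7]), array([118.3, 231.6]), 69.4) [0.007 0.045]
top jig_base 0.6 (array([513. , -14.4]), array([113.2, 230.3]), 69.8) [0.01  0.038]
top jig_base 0.55 (array([454.4, 243. ]), array([210. , 161.7]), 5.5) [0.013 0.081]
```

View pics/w10.png

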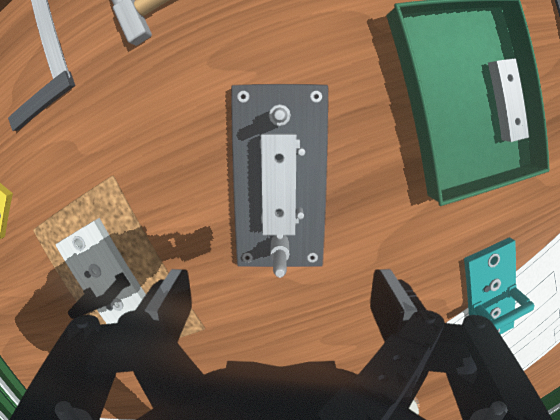

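The bar is at pixels (262–297, 133–235), with stop pins on its right at (302,152) and (300,215). The tray shows at upper right, finished bar at (512,100).

```bash
python3 - <<'E'
from h import *
def rim(n,P):
    q=P[(P[:,0]>.36)&(P[:,0]<.68)&(P[:,1]>-.44)&(P[:,1]<-.17)&(P[:,2]>.033)&(P[:,2]<.046)]
    f=P[(P[:,0]>.36)&(P[:,0]<.68)&(P[:,1]>-.44)&(P[:,1]<-.17)&(P[:,2]>.020)&(P[:,2]<.030)]
    print(n,len(q),rect(q),q.min(0).round(3),q.max(0).round(3))
for c in ['scene','top']:
    f=np.load(c+'10.npz');rim(c,world(c,np.ones((420,560),bool),f['d']))
f=np.load('w10.npz');m=np.ones((420,560),bool);m[275:]=0
rim('w10',wcloud(m,f['d'],f['T'],f['K']))
r=np.load('w10.npz')
plan([0.5145,-0.0138,0.10],down(249.2),10,rd=4)
E
```

```text
scene 416 (array([ 536.1, -290.3]), array([200.7, 250.9]), 84.6) [ 0.405 -0.397  0.033] [ 0.67  -0.185  0.046]
top 352 (array([ 533.5, -295.8]), array([196.5, 246.8]), 85.1) [ 0.406 -0.4    0.033] [ 0.663 -0.191  0.046]
w10 3369 (array([ 536., -294.]), array([198.1, 245.6]), 84.7) [ 0.406 -0.401  0.033] [ 0.666 -0.187  0.046]
[[[0.0,-0.0001,0.0096],[0.0,0.0,0.0]],[[0.0001,-0.0001,0.0132],[0.0,0.0,0.0]],[[0.0001,-0.0002,0.016],[0.0,0.0,0.1]],[[0.0,-0.0001,0.0177],[0.0,0.0,0.0]],[[0.0001,-0.0002,0.0187],[0.0,0.0,0.0]],[[0.0001,-0.0002,0.0186],[0.0,0.0,0.0]],[[0.0001,-0.0001,0.0177],[0.0,0.0,0.1]],[[0.0,-0.0002,0.016],[0.0,0.0,0.0]],[[0.0001,-0.0001,0.0132],[0.0,0.0,0.0]],[[0.0,-0.0001,0.0096],[0.0,0.0,0.0]]]
end [ 0.5145 -0.0138  0.1   ] max 0.01870133685061044
```

>>> jog_arm --motion '[[[0,0,0.01],[0,0,0]],[[0,0,0.014],[0,0,0]],[[0,0,0.017],[0,0,0.1]],[[0,0,0.018],[0,0,0]],[[0.0005,-0.001,0.019],[0,0,0]],[[0,0,0.019],[0,0,0]],[[0,0,0.018],[0,0,0.1]],[[0,0,0.015],[0,0,0]],[[0,0,0.012],[0,0,0]],[[0,0,0.008],[0,0,0]],[[0,0,0],[0,0,0]],[[0,0,0],[0,0,0]]]'

```text
time_s: 17.07
tcp_pos: [0.5141, -0.0143, 0.1001]
ee_rot: [[0.935, -0.355, -0.001], [-0.355, -0.935, -0.0], [-0.0, 0.001, -1.0]]
wrist_force: [-0.2, -0.3, 0.4]
finger_gap: 0.0855
```

```bash
python3 - <<'E'
from h import *
s=read_state();print(s['time_s'],s['tcp_pos'],s['ee_rot'].round(4).tolist(),s['joint_pos'].round(3))
p,d,T,K=wrist('w11')
m=np.ones((420,560),bool);m[290:]=0
P=wcloud(m,d,T,K);P0=P[np.hypot(P[:,0]-.5145,P[:,1]+.0135)<.059]
q=P0[(P0[:,2]>.049)&(P0[:,2]<.058)];print(len(q),rect(q),np.median(q[:,2]).round(4))
plan([0.5145,-0.0138,0.035],down(249.2),8,rd=4)
E
```

```text
17.0667 [ 0.51412928 -0.014348    0.10010699] [[0.9349, -0.355, -0.0006], [-0.355, -0.9349, -0.0004], [-0.0004, 0.0006, -1.0]] [ 0.277  0.266 -0.223  0.    -1.082  0.931]
7949 (array([523.5, -16.7]), array([36.5, 92. ]), 69.2) 0.0543
[[[0.0,0.0,0.0055],[0.0,0.0,0.0]],[[-0.0001,-0.0001,0.0079],[0.0,0.0,0.0]],[[0.0,0.0,0.0093],[0.0,0.0,0.0]],[[-0.0001,-0.0001,0.0102],[0.0,0.0,0.0]],[[0.0,-0.0001,0.0101],[0.0,0.0,0.0]],[[0.0,0.0,0.0094],[0.0,0.0,0.0]],[[-0.0001,-0.0001,0.0078],[0.0,0.0,0.0]],[[0.0,0.0,0.0055],[0.0,0.0,0.0]]]
end [ 0.5145 -0.0138  0.035 ] max 0.010200980345045275
```

View pics/w11.png

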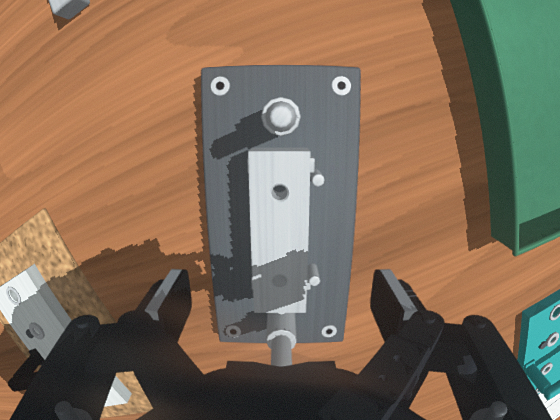

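The bar (247–309, 150–312) is centred between the fingers. The pads will come down between the stop pins at (317,180) and (314,281). Descending.

>>> jog_arm --motion '[[[0,0,0.006],[0,0,0]],[[0,-0.0005,0.009],[0,0,0]],[[0,0,0.01],[0,0,0]],[[0,0,0.01],[0,0,0]],[[0,0,0.01],[0,0,0]],[[0,0,0.009],[0,0,0]],[[0,0,0.006],[0,0,0]],[[0,0,0.003],[0,0,0]],[[0,0,0],[0,0,0]],[[0,0,0],[0,0,0]],[[0,0,0],[0,0,0]]]'

```text
time_s: 18.03
tcp_pos: [0.5149, -0.0137, 0.0378]
ee_rot: [[0.935, -0.355, 0.001], [-0.355, -0.935, 0.0], [0.001, -0.0, -1.0]]
wrist_force: [-0.4, -0.3, 0.4]
finger_gap: 0.0855
```

```bash
python3 - <<'E'
from h import *
s=read_state();print(s['time_s'],s['tcp_pos'],s['ee_rot'].round(4).tolist(),s['wrist_force'])
p,d,T,K=wrist('w12')
E
```

```text
18.0333 [ 0.51490789 -0.01370671  0.03777859] [[0.9349, -0.355, 0.0011], [-0.355, -0.9349, 0.0001], [0.001, -0.0005, -1.0]] [-0.36300729 -0.26386595  0.35676765]
```

View pics/w12.png

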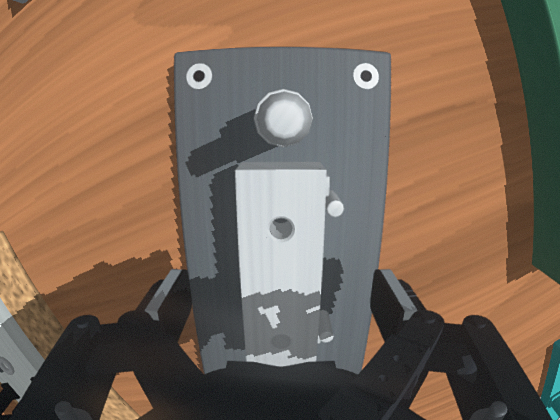

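>>> jog_arm --motion '[[[0,0,0.002],[0,0,0]],[[0,0,0],[0,0,0]],[[0,0,0],[0,0,0]],[[0,0,0],[0,0,0]],[[0,0,0],[0,0,0]],[[0,0,0],[0,0,0]],[[0,0,0],[0,0,0]],[[0,0,0],[0,0,0]]]' --hand 1 --newtons 60

```text
time_s: 18.75
tcp_pos: [0.5147, -0.0137, 0.0356]
ee_rot: [[0.935, -0.355, 0.001], [-0.355, -0.935, 0.0], [0.001, -0.0, -1.0]]
wrist_force: [-0.9, -0.1, 3.1]
finger_gap: 0.0345
```

```bash
python3 - <<'E'
from h import *
s=read_state();print(s['time_s'],s['tcp_pos'],s['ee_rot'].round(4).tolist(),s['wrist_force'],s['torque'],s['finger_gap'])
p,d,T,K=wrist('w13')
E
```

```text
18.75 [ 0.51471619 -0.01365076  0.03564394] [[0.9349, -0.3549, 0.0007], [-0.3549, -0.9349, 0.0001], [0.0006, -0.0004, -1.0]] [-0.90840248 -0.11380633  3.05373124] [ 0.38769825  0.33850248 -0.0181785 ] 0.03447369345375626
```

View pics/w13.png

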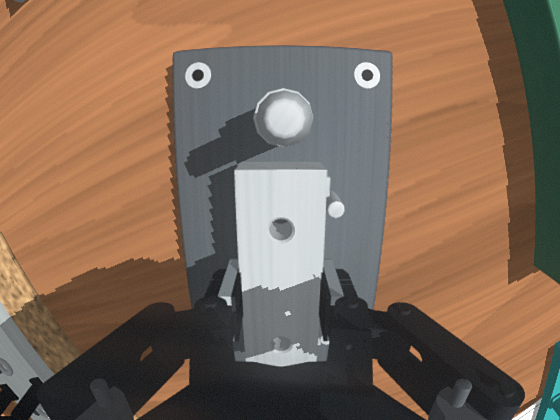

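The pads hold the bar at rows 265–340, between the stop pins, gap 34.5 mm. Lifting.

>>> jog_arm --motion '[[[0,0,-0.002],[0,0,0]],[[0,0,-0.003],[0,0,0]],[[0,0,-0.004],[0,0,0]],[[0,0,-0.004],[0,0,0]],[[0,0,-0.004],[0,0,0]],[[0,0,-0.004],[0,0,0]],[[0,0,0],[0,0,0]]]'

```text
time_s: 19.38
tcp_pos: [0.515, -0.0137, 0.0573]
ee_rot: [[0.935, -0.355, 0.002], [-0.355, -0.935, 0.0], [0.001, -0.001, -1.0]]
wrist_force: [-0.1, -0.2, -6.2]
finger_gap: 0.0347
```

>>> jog_arm --motion '[[[0,0,-0.004],[0,0,0]],[[0,0,-0.008],[0,0,0]],[[0,0,-0.01],[0,0,0]],[[0,0,-0.012],[0,0,0]],[[0,0,-0.014],[0,0,0]],[[0,0,-0.014],[0,0,0]],[[0,0,-0.013],[0,0,0]],[[0,0,-0.01],[0,0,0]],[[0,0,-0.006],[0,0,0]],[[0,0,0],[0,0,0]],[[0,0,0],[0,0,0]]]'

```text
time_s: 20.3
tcp_pos: [0.5143, -0.0136, 0.1472]
ee_rot: [[0.935, -0.355, -0.0], [-0.355, -0.935, 0.0], [-0.0, -0.0, -1.0]]
wrist_force: [0.9, -0.1, -8.1]
finger_gap: 0.0348
```

```bash
python3 - <<'E'
from h import *
s=read_state();print(s['time_s'],s['tcp_pos'],s['wrist_force'],s['torque'],s['finger_gap'])
p,d,T,K=wrist('w14')
P=wcloud(np.ones((420,560),bool),d,T,K);P=P[np.hypot(P[:,0]-.5145,P[:,1]+.0135)<.08]
z=s['tcp_pos'][2]+.0187;q=P[abs(P[:,2]-z)<.012]; a=np.c_[q[:,:2]-q[:,:2].mean(0),np.ones(len(q))]
for i in range(4):
    x=np.linalg.lstsq(a,q[:,2],rcond=None)[0]; r=abs(a@x-q[:,2]); a=a[r<.003];q=q[r<.003]
print(z,x,len(q),rect(q))
p,d=vision.grab_frame('top')
for r in cut_out('top','jig_base')[:1]: print('jig',r['confidence'],rect(world('top',r['mask'],d)))
plan([0.538,-0.262,0.14],down(265),14)
E
```

```text
20.3 [ 0.5142562  -0.01361395  0.14719554] [ 0.90491342 -0.12041042 -8.12357158] [-0.03909224  0.0605764  -0.0228899 ] 0.0347784354764688
0.16589553919876446 [-0.00090665  0.00074822  0.16574925] 15974 (array([520.7, -15.8]), array([ 60. , 102.7]), 84.7)
jig 0.67 (array([446.1, 291. ]), array([194.1, 125.7]), 37.7)
[[[0.005,0.01,0.0],[0.0,0.0,-0.7]],[[0.006,0.012,0.001],[0.0,0.0,-0.9]],[[0.007,0.015,0.0],[0.0,0.0,-1.0]],[[0.007,0.018,0.001],[0.0,0.0,-1.2]],[[0.008,0.019,0.0],[0.0,0.0,-1.3]],[[0.008,0.02,0.001],[0.0,0.0,-1.4]],[[0.008,0.021,0.0],[0.0,0.1,-1.4]],[[0.007,0.021,0.001],[0.0,0.0,-1.4]],[[0.006,0.02,0.0],[0.0,0.0,-1.4]],[[0.006,0.02,0.001],[0.0,0.0,-1.3]],[[0.004,0.018,0.0],[0.0,0.0,-1.2]],[[0.004,0.017,0.001],[0.0,0.0,-1.0]]]
[[[0.003,0.013,0.0],[0.0,0.0,-0.9]],[[0.002,0.011,0.0],[0.0,0.0,-0.7]]]
end [ 0.5378 -0.262   0.1404] max 0.022472205054244233
```

View pics/w14.png

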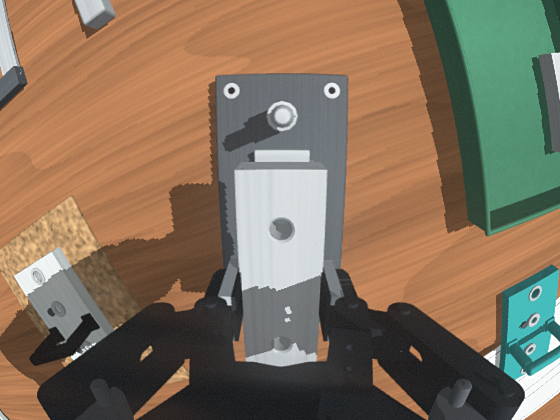

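The bar is held level (tilt about 0.001 rad) above the base, with no slip. I'll carry it to the free half of the tray, keeping the height at 0.145.

>>> jog_arm --motion '[[[0.005,0.01,0],[0,0,-0.7]],[[0.006,0.012,0],[0,0,-0.9]],[[0.007,0.015,0],[0,0,-1.0]],[[0.007,0.018,0],[0,0,-1.2]],[[0.008,0.019,0],[0,0,-1.3]],[[0.008,0.02,0],[0,0,-1.4]],[[0.008,0.021,0],[0,0,-1.4]],[[0.007,0.021,0],[0,0,-1.4]],[[0.006,0.02,0],[0,0,-1.4]],[[0.006,0.02,0],[0,0,-1.3]],[[0.004,0.018,0],[0,0,-1.2]],[[0.004,0.017,0],[0,0,-1.0]]]'

```text
time_s: 21.45
tcp_pos: [0.5355, -0.2386, 0.1462]
ee_rot: [[0.993, -0.114, -0.002], [-0.114, -0.993, 0.0], [-0.002, -0.0, -1.0]]
wrist_force: [0.1, -0.2, -6.3]
finger_gap: 0.0348
```

>>> jog_arm --motion '[[[0.003,0.013,0],[0,0,-0.9]],[[0.002,0.011,0],[0,0,-0.7]],[[0,0,0],[0,0,0]],[[0,0,0],[0,0,0]],[[0,0,0],[0,0,0]]]'

```text
time_s: 21.87
tcp_pos: [0.5381, -0.2615, 0.1465]
ee_rot: [[0.996, -0.087, -0.001], [-0.087, -0.996, 0.001], [-0.001, -0.001, -1.0]]
wrist_force: [-0.7, -0.2, -6.5]
finger_gap: 0.0344
```

```bash
python3 - <<'E'
from h import *
s=read_state();print(s['time_s'],s['tcp_pos'],s['ee_rot'].round(3).tolist(),s['joint_pos'].round(2),s['wrist_force'],s['finger_gap'])
p,d,T,K=wrist('w15')
P=wcloud(np.ones((420,560),bool),d,T,K)
q=P[(P[:,0]>.36)&(P[:,0]<.70)&(P[:,1]>-.44)&(P[:,1]<-.17)]
r=q[(q[:,2]>.034)&(q[:,2]<.046)];print('rim',rect(r),r.min(0),r.max(0))
f=q[(q[:,2]>.020)&(q[:,2]<.03)&(q[:,1]<-.32)&(q[:,1]>-.38)&(q[:,0]>.44)&(q[:,0]<.59)];print('fin',rect(f))
p,d=vision.grab_frame('scene');save('scene15',p)
E
```

```text
21.8667 [ 0.53812064 -0.26150317  0.14649855] [[0.996, -0.087, -0.001], [-0.087, -0.996, 0.001], [-0.001, -0.001, -1.0]] [-0.19  0.39  0.08 -0.   -1.26  1.68] [-0.71592365 -0.23518066 -6.47883422] 0.034378787054177753
rim (array([ 536.9, -294.9]), array([196.4, 245.8]), 85.3) [ 0.41510967 -0.40172197  0.0340078 ] [ 0.66590641 -0.19194361  0.0454925 ]
fin (array([ 506.1, -353. ]), array([132.7,  52.5]), 0.7)
```

View pics/w15.png

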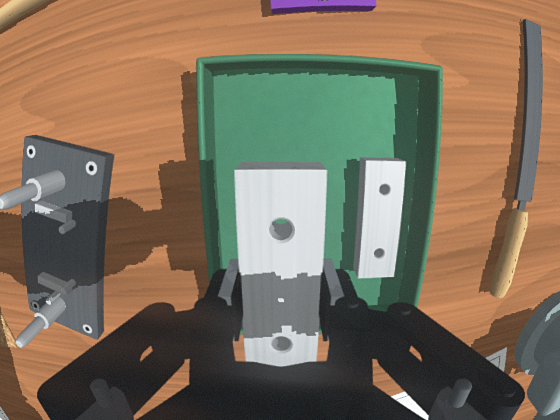

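View pics/scene15.png

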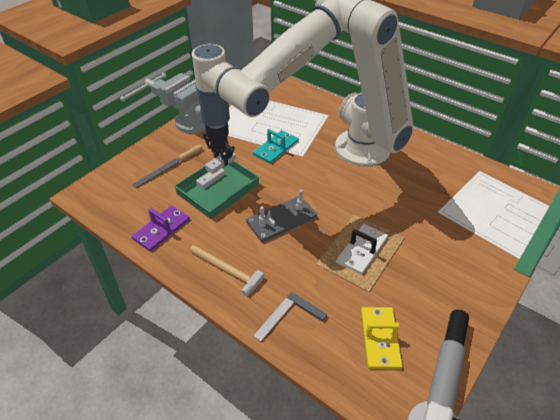

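The bar hangs over the free half of the tray (235–327, 165–362). The finished bar at (382,217) is clear of the right finger. In the scene view the plate rests on the mat at (363,247) and the jig base is unchanged. Lowering.

>>> jog_arm --motion '[[[0,0,0.008],[0,0,0]],[[0,0,0.013],[0,0,0]],[[0,0,0.017],[0,0,0]],[[0,0,0.018],[0,0,0]],[[0,0,0.018],[0,0,0]],[[0,0,0.017],[0,0,0]],[[0,0,0.014],[0,0,0]],[[0,0,0.011],[0,0,0]],[[0,0,0.008],[0,0,0]],[[0,0,0.005],[0,0,0]],[[0,0,0.003],[0,0,0]],[[0,0,0],[0,0,0]]]'

```text
time_s: 22.97
tcp_pos: [0.5385, -0.2619, 0.0151]
ee_rot: [[0.996, -0.087, -0.0], [-0.087, -0.996, 0.0], [-0.0, 0.0, -1.0]]
wrist_force: [0.4, -0.4, -6.5]
finger_gap: 0.0347
```

>>> jog_arm --motion '[[[0,0,0],[0,0,0]],[[0,0,0],[0,0,0]]]'

```text
time_s: 23.13
tcp_pos: [0.5391, -0.2622, 0.0162]
ee_rot: [[0.996, -0.087, 0.002], [-0.087, -0.996, -0.001], [0.002, 0.0, -1.0]]
wrist_force: [0.8, -0.3, -5.7]
finger_gap: 0.0347
```

>>> jog_arm --motion '[[[0,0,0.002],[0,0,0]],[[0,0,0.002],[0,0,0]],[[0,0,0.001],[0,0,0]],[[0,0,0.001],[0,0,0]],[[0,0,0],[0,0,0]]]'

```text
time_s: 23.55
tcp_pos: [0.5383, -0.2619, 0.009]
ee_rot: [[0.996, -0.087, -0.0], [-0.087, -0.996, 0.0], [-0.0, -0.0, -1.0]]
wrist_force: [0.4, 0.6, -7.4]
finger_gap: 0.0348
```

>>> jog_arm --motion '[[[0,0,0.001],[0,0,0]],[[0,0,0],[0,0,0]]]'

```text
time_s: 23.72
tcp_pos: [0.5384, -0.2619, 0.0081]
ee_rot: [[0.996, -0.087, -0.0], [-0.087, -0.996, 0.0], [-0.0, -0.0, -1.0]]
wrist_force: [0.8, 0.2, -6.7]
finger_gap: 0.0346
```

>>> jog_arm --motion '[[[0,0,0.001],[0,0,0]],[[0,0,0],[0,0,0]]]'

```text
time_s: 23.88
tcp_pos: [0.5384, -0.2619, 0.0071]
ee_rot: [[0.996, -0.087, -0.0], [-0.087, -0.996, 0.0], [-0.0, -0.0, -1.0]]
wrist_force: [-0.5, -0.2, -6.6]
finger_gap: 0.0344
```

>>> jog_arm --motion '[[[0,0,0.001],[0,0,0]],[[0,0,0],[0,0,0]]]'

```text
time_s: 24.05
tcp_pos: [0.5386, -0.262, 0.0067]
ee_rot: [[0.996, -0.087, 0.0], [-0.087, -0.996, -0.0], [0.0, 0.0, -1.0]]
wrist_force: [-1.4, 0.1, -2.5]
finger_gap: 0.0347
```

>>> jog_arm --motion '[[[0,0,0.001],[0,0,0]],[[0,0,0],[0,0,0]]]'

```text
time_s: 24.22
tcp_pos: [0.5386, -0.262, 0.0067]
ee_rot: [[0.996, -0.087, 0.001], [-0.087, -0.996, -0.001], [0.001, 0.0, -1.0]]
wrist_force: [-3.8, 1.7, 4.6]
finger_gap: 0.0349
```

The bar is on the floor. I'll open partly so the fingers clear the wall and the finished bar, then rise.

>>> jog_arm --motion '[[[0,0,0],[0,0,0]],[[0,0,0],[0,0,0]],[[0,0,0],[0,0,0]],[[0,0,0],[0,0,0]],[[0,0,0],[0,0,0]]]' --hand 0.3

```text
time_s: 24.63
tcp_pos: [0.5388, -0.2621, 0.0055]
ee_rot: [[0.996, -0.087, 0.001], [-0.087, -0.996, -0.0], [0.001, 0.0, -1.0]]
wrist_force: [-0.5, -0.2, 0.0]
finger_gap: 0.0597
```

>>> jog_arm --motion '[[[0,0,-0.006],[0,0,0]],[[0,0,-0.01],[0,0,0]],[[0,0,-0.016],[0,0,0]],[[0,0,-0.022],[0,0,0]],[[0,0,-0.026],[0,0,0]],[[0,0,-0.03],[0,0,0]],[[0,0,-0.03],[0,0,0]],[[0,0,-0.03],[0,0,0]],[[0,0,-0.025],[0,0,0]],[[0,0,-0.02],[0,0,0]],[[0,0,-0.01],[0,0,0]],[[0,0,0],[0,0,0]]]'

```text
time_s: 25.63
tcp_pos: [0.5395, -0.2625, 0.2337]
ee_rot: [[0.996, -0.087, 0.006], [-0.087, -0.996, -0.002], [0.006, 0.001, -1.0]]
wrist_force: [-0.5, 0.4, 0.1]
finger_gap: 0.0601
```

>>> jog_arm --motion '[[[0,0,0],[0,0,0]],[[0,0,0],[0,0,0]],[[0,0,0],[0,0,0]]]'

```text
time_s: 25.88
tcp_pos: [0.5377, -0.2617, 0.2284]
ee_rot: [[0.996, -0.087, -0.003], [-0.087, -0.996, 0.001], [-0.003, -0.001, -1.0]]
wrist_force: [-0.3, -0.4, -0.2]
finger_gap: 0.0597
```

```bash
python3 - <<'E'
from h import *
s=read_state();print(s['time_s'],s['tcp_pos'],s['wrist_force'],s['finger_gap'])
p,d,T,K=wrist('w16')
P=wcloud(np.ones((420,560),bool),d,T,K)
c=np.array([.5365,-.2942]);a=np.radians(-4.8);X=np.array([np.cos(a),np.sin(a)]);Y=np.array([-X[1],X[0]])
L=np.c_[(P[:,:2]-c)@X,(P[:,:2]-c)@Y,P[:,2]]
for n,lo,hi in [('drilled',0.0,.075),('finished',-.085,-.03)]:
    q=L[(abs(L[:,0])<.1)&(L[:,1]>lo)&(L[:,1]<hi)&(L[:,2]>.02)&(L[:,2]<.032)];A=np.c_[q[:,:2],np.ones(len(q))]
    print(n,'tray frame',rect(q),np.linalg.lstsq(A,q[:,2],rcond=None)[0].round(4),np.median(q[:,2]))
    P1=q[:,:2]@np.stack([X,Y])+c;print('  world',rect(P1))
for n in ['top','scene']:
    p,d=vision.grab_frame(n);save(n+'16',p);Pw=world(n,np.ones((420,560),bool),d)
    b=Pw[(np.hypot(Pw[:,0]-.5135,Pw[:,1]+.0145)<.125)&(Pw[:,2]>.012)&(Pw[:,2]<.026)];print(n,'base',rect(b))
    m=Pw[(np.hypot(Pw[:,0]-.461,Pw[:,1]-.277)<.12)&(Pw[:,2]>.017)&(Pw[:,2]<.027)];print(n,'plate',rect(m))
E
```

```text
25.8833 [ 0.53772522 -0.26166076  0.22842154] [-0.34514655 -0.43302102 -0.23601499] 0.05971193055987147
drilled tray frame (array([-0.4, 32.7]), array([ 36.4, 109.6]), 89.6) [0.0016 0.0018 0.0251] 0.025200451870150575
  world (array([ 538.8, -261.6]), array([ 36.4, 109.6]), 84.8)
finished tray frame (array([-15.7, -56.3]), array([110.2,  37.2]), 0.4) [ 0.0007 -0.0069  0.0247] 0.025157289368995306
  world (array([ 516.1, -349. ]), array([ 37.2, 110.2]), 85.6)
top base (array([521.8,  24.1]), array([135., 230.]), 75.9)
top plate (array([453.5, 282.2]), array([151. , 219.5]), 84.6)
scene base (array([515.9,  -9.4]), array([117.7, 227.2]), 69.7)
scene plate (array([465. , 282.5]), array([191.4,  91.1]), 3.1)
```

View pics/w16.png

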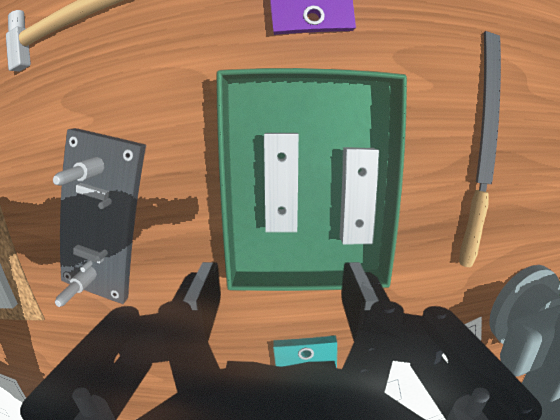

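View pics/scene16.png

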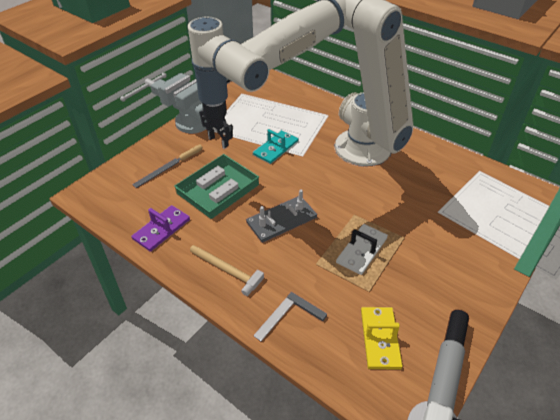

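The wrist view shows both bars flat in the tray, drilled at (281,183) and finished at (360,195). In the scene view the plate sits handle-up on the mat at (362,248), and the base (282,217) and tools are unmoved. Handing in.

```bash
python3 -c "
from workcell import job
print(job.sign_off())"
```

```text
the job is handed in; nothing more can be done
None
```

I unloaded the jig and handed the job in at about 26 s of the 72 s allowed; the hand-in gives no verdict. I lifted the bush plate level off its pins and set it handle-up on the cork mat. The drilled bar then went from the jig onto the tray floor beside the finished one.

**What the last checks showed**
- **Plate:** centred within about 3 mm on the mat and aligned within 1°. Margins to the mat's edges are about 36 to 50 mm. It tilted about 0.003 rad while rising.
- **Drilled bar:** flat, top at 25 mm, at tray (0, +33) mm.
- **Finished bar:** at (516, -349) mm, against (512–516, -346 to -349) at the start, so no real shift.
- **Jig base:** within about 1 mm of its start in the scene camera (515.9, -9.4 against -10.2). The hand tools look unmoved in the pictures.
- **Gripper:** open, empty and about 0.2 m above the tray.

**Checks that disagreed**
- The last top-camera height-slice fits of the base and plate were unusable: their sizes were wrong, probably because of arm or bench points in the slice. I relied on the scene and wrist views.
- The scene camera reads about 4–5 mm off from the wrist camera, both at the start and at the end, so it is a constant offset.

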